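# Stow the jar in the case and hasp the lid

### The arm

A 7-joint arm with a two-finger parallel gripper is mounted at the origin on a cart in front of the work surface, level with it; the furniture and walls round the work are solid. World frame = base frame: x ahead of the robot, y to its left, z up, the work surface at z = 0. Lengths are in m, angles in rad, forces in N, time in s.
With the tool pointing down it reaches from about 0.35 to 0.9 m from the base axis. Payload 7.2 kg.
Tool frame: the origin (TCP) lies midway between the tips of the shut fingers; the grasp point (between the pads) lies 19 mm behind it; z points along the fingers, y is the direction in which the jaws open and shut (so a half turn about z gives the same grasp; the last joint's range is limited). The gripper opens to 88 mm and grips with 3 to 60 N. Pads are 20 mm wide; open, the fingers measure 115 mm over their backs; the gripper's body (75 mm by 178 mm) begins 61 mm behind the grasp point.
Start: joints at [1.05, 0.411, -0.013, 1.596, 0.006, 1.134, -0.082], TCP at [0.273, -0.562, 0.199] pointing down, gripper open.
Joint ranges: [-2.95, 2.95], [-0.29, 1.99], [-1.47, 1.44], [0.14, 2.54], [-1.03, 4.17], [0.13, 1.85], [-2.86, 2.86]. Speed limits (rad/s): [2.39, 2.39, 3.01, 3.01, 3.14, 3.14, 3.14].

### API

Orientations are given as a rotation vector (axis times angle).
In Python, from bench import * gives the robot as it stands.
- The arm moves only by the tool arm_command, never from a script. Its arguments are lists of equal length, an entry for each row: "travel": the shift along the tool's x, y, z in mm, a list of three; "rotation": the turn, a rotation vector about the tool's x, y, z in rad, a list of three; "jaw": the closure in counts, from 0 (fully open) to 255 (shut). In form: {"travel": [[tx, ty, tz], ...], "rotation": [[ax, ay, az], ...], "jaw": [jaw, ...]}. A call has 1 to 20 rows; each row shifts and turns the commanded pose from where the row before left it, along the tool's axes as they then stand; what a row does not reach is not made up. A row lasts 1/10 s, in which the tool goes at most 50 mm and 8.59 degrees, less where a joint would pass 70% of its speed; a pose out of reach is approached as far as the arm can. A call with a gripper value outside its range is refused whole. The fingers move at their own pace and stop on an object; the grip force is fixed at half the most. Time passes only in rows, so rows that do not move let the fingers close. It gives the time, the measured TCP pose, the force and the opening at its end, in the units of the state.
- get_state(): the state, without advancing time (a new reading comes with each control period).
- read_camera(name): name is "scene" or "side" or "wrist"; returns a dict with "image" (400x640x3 uint8, red, green, blue), "depth" (400x640 float32, m along the optical axis (not along the pixel's ray), 0 where there is no reading), "fx", "fy", "cx", "cy" (pixels), "cam_to_world" (4x4, takes a point from camera to world coordinates). Camera axes: x right, y down, z forward; pixel columns grow to the right and rows downward; lengths in m; the calibration is good to about 2 mm. A picture is of the moment at which its call begins.
- job_done(): hands the job in, once; it reports no verdict.
The state is a dict: "time_s": time; "joint_positions": joint angles; "joint_velocities": joint speeds; "joint_efforts": joint torques, N m; "eef_pos": TCP position; "ee_rot": TCP orientation; "wrist_force": force on the tool from outside, world axes, zero at the start; "torque": the same for the moment, N m; "gripper_width": opening from 0.0 (shut) to 1.0 (fully open).
Only numpy, scipy, OpenCV 4.12 (cv2) and the standard library are available. Lean on these libraries where they do the work, as an engineer would, in place of code of your own. Each camera call takes 0.05 s, during which the arm holds its last target. There are 200 camera calls.

### The job

Take the small yellow-capped jar that stands by the timer and the tape roll (not the one at the back wall) and stand it upright inside the open blue case, then shut the lid fully, and only after that swing the steel hasp on the lid's front edge over and down until it lies flat against the front of the case with the staple through its slot. Leave the timer and the tape roll where they are.

Things in the scene. Friction and masses are not known exactly. Their poses are not given: they have to be found in the camera images.
- case: blue open-topped case with aluminium corners, fixed, outer size 132 (x) x 212 (y) x 115 mm (z), walls 6 mm, inner floor 10 mm above the worktop, clear inside 120 x 200 mm. Origin at the centre of its underside; +x points to the lid-hinge side (away from the robot), -x to the front with the staple, z up. The lid's hinge line runs along y at x = +66, z = 115 mm.
- lid (a joint): angle of the lid about its hinge line on the far rim: 0 = shut, grows as it opens upwards, 1.57 = upright, at most 1.9. The lid is a 136 x 216 x 14 mm slab (its underside goes through the hinge line); a stiff hinge holds it at any angle, so it must be pushed down all the way.
- lid_edge (a point): middle of the lid's front edge on its outer (upper) face, 134 mm from the hinge line.
- hasp (a joint): angle of the hasp on the lid's front edge, relative to the lid. With the lid shut: 0 = closed, hanging straight down along the front of the case; 1.57 = straight out to the front; 3.14 = straight up; 4.0 at most, folded back over the lid. Stiff hinge, stays at any angle. With the lid shut its barrel runs along y at x = -75.5, z = 122 mm in the case's frame.
- hasp_tip (a point): middle of the hasp's free end. The hasp is a steel strap 70 mm wide, 4 mm thick, 60 mm long, its end bent outwards (to the front when closed) as a finger lip: the lip's end stands out 17 mm from the barrel axis at 60 mm from it, farther than the staple, so a finger can push it home on the lip. The slot is 20 mm wide, from 20 to 40 mm off the barrel.
- staple (a point): outer end of the staple, a steel wire loop 16 mm wide that stands out 24 mm from the middle of the case's front, 92 mm above the worktop; when the hasp is closed it passes through the slot.
- jar: small upright jar with a yellow screw cap standing in a row with the timer and tape roll, about 45 mm in diameter and 100 mm high, loose. Origin at the centre of its underside, z up.
- timer: white kitchen timer with a red dial, 63 x 60 x 68 mm, loose bystander; origin at the centre of its underside.
- tape: roll of beige tape lying flat, 104 mm across, 25 mm high, loose bystander; origin at the centre of its underside.
Not all that is in view belongs to the job. What is shaped like the jar but black, orange or purple is not meant.

How it is judged:
On the way, in this order (a step that is already met when the one before it is completed fails the run):
1. the jar stands upright inside the case, let go, with the lid still open (x of jar in the frame of case between -0.05 and 0.05 m and y of jar in the frame of case between -0.09 and 0.09 m and z of jar in the frame of case between 0 and 0.025 m and angle between jar's own z axis and vertical below 0.2 rad and value of joint lid above 1 rad and contact force between the fingers and jar below 0.2 N), for 0.2 s.
2. the lid is shut while the hasp has not yet been folded down over the front (value of joint lid below 0.06 rad and value of joint hasp above 1.2 rad), for 0.1 s.
At the end, for the whole second after the job is handed in: The jar stands upright (within 0.2 rad) and at rest on the floor of the case, its axis within 50 mm (x) and 90 mm (y) of the case's centre, the lid is shut (joint below 0.06 rad) and the hasp lies over the staple against the front (joint below 0.12 rad) (x of jar in the frame of case between -0.05 and 0.05 m and y of jar in the frame of case between -0.09 and 0.09 m and z of jar in the frame of case between 0 and 0.025 m and angle between jar's own z axis and vertical below 0.2 rad and value of joint lid below 0.06 rad and value of joint hasp below 0.12 rad and linear speed of jar below 0.02 m/s); the robot touches nothing.
It fails at once if the timer is shifted by more than 30 mm (distance of timer from where it was at the start of the episode above 0.03 m).
It fails at once if the tape roll is shifted by more than 30 mm (distance of tape from where it was at the start of the episode above 0.03 m).
It also fails if it takes over 72 s, if anything falls off the work surface, if the arm or the gripper's body presses on something with over 40 N, if the wrist force passes 120 N, or if a joint passes its speed limit or range.

## Working session

There is one attempt and no reset: what is moved stays moved. The work goes in short steps, Python scripts to look and compute and a tool call to move; the robot and the scene stay as the last step left them, time stands still between calls to the robot, and variables do not carry over. Pictures are saved under pics/ and viewed, about 8 in all and at most 12, crops included, and the job is handed in when it is done.

Besides the shell and the picture viewer there is one more tool, called after ">>>" as a command line: name --argument value ..., lists and objects as JSON in quotes. arm_command: Moves the arm, as the interface text tells. Its arguments: {"type":"object","properties":{"travel":{"type":"array","items":{"type":"array","items":{"type":"number"}}},"rotation":{"type":"array","items":{"type":"array","items":{"type":"number"}}},"jaw":{"type":"array","items":{"type":"number"}}},"required":["travel","rotation","jaw"]}

```bash
mkdir -p pics; ls; cat > h.py <<'E'
from bench import *
import numpy as np, cv2
from scipy.spatial.transform import Rotation as R
def world(c,u,v,d):
    p=np.stack([(u-c["cx"])/c["fx"]*d,(v-c["cy"])/c["fy"]*d,d,np.ones_like(d)],-1)
    return p@c["cam_to_world"].T[:,:3]
def cloud(c):
    v,u=np.indices(c["depth"].shape); w=world(c,u,v,c["depth"].astype(float)); w[c["depth"]==0]=np.nan
    return w
def save(c,n): cv2.imwrite("pics/"+n+".png",c["image"][...,::-1])
E
python3 - <<'E'
from h import *
a=read_camera("scene");b=read_camera("side")
np.savez("s0.npz",**a);np.savez("d0.npz",**b)
cv2.imwrite("pics/a.png",np.vstack([a["image"],b["image"]])[...,::-1][:, :])
im=cv2.imread("pics/a.png"); save(a,"scene0"); save(b,"side0")
s=get_state();print(s["eef_pos"],s["ee_rot"],s["gripper_width"],s["time_s"],a["cam_to_world"],b["cam_to_world"])
E
```

```text
pics
[ 0.27318008 -0.56160987  0.19820136] [-3.06007692e+00 -7.04917745e-01  6.50814865e-04] 1.0018651246978005 0.1 [[-0.15374558 -0.49476732  0.85531725 -0.50936975]
 [-0.98779514  0.09882567 -0.12039208  0.08977392]
 [-0.02496123 -0.86338797 -0.50392276  0.72407485]
 [ 0.          0.          0.          1.        ]] [[ 0.98667634 -0.05779811  0.15208283  0.36486537]
 [-0.16133088 -0.46839433  0.86866512 -0.82734841]
 [ 0.02102754 -0.88162698 -0.47147822  0.52441067]
 [ 0.          0.          0.          1.        ]]
```

View pics/scene0.png

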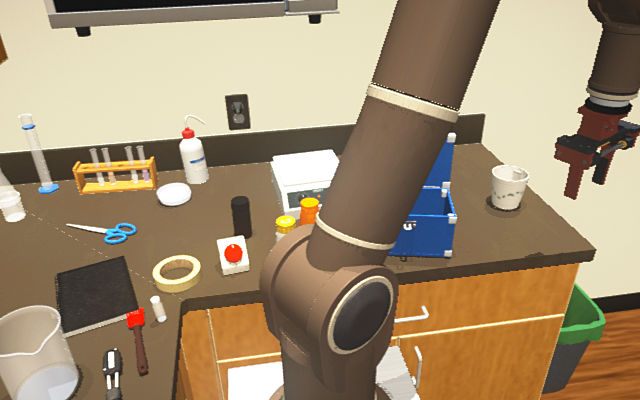

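View pics/side0.png

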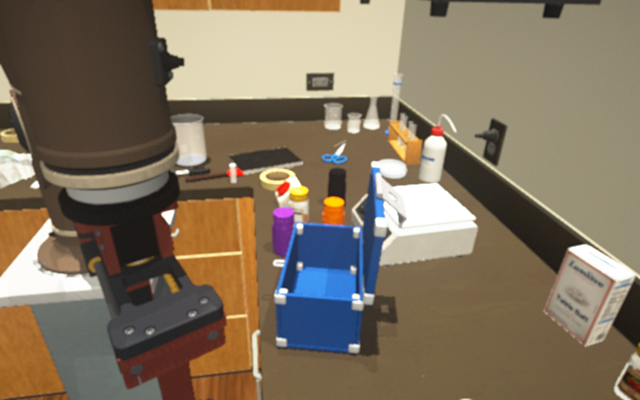

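Scene: yellow-capped jar at (286,228), next to the timer (233,255), tape (177,272), black (241,218) and orange (309,212). Side view: yellow (299,200), purple (284,232), orange (333,215) and black (337,187). The case's lid stands upright at about (375,235).

```bash
cat > m.py <<'E'
from h import *
for n in("s0","d0"):
    c=dict(np.load(n+".npz")); W=cloud(c); hsv=cv2.cvtColor(c["image"],cv2.COLOR_RGB2HSV); H,S,V=cv2.split(hsv)
    print(n)
    cols=dict(yellow=(H>=21)&(H<32)&(S>160)&(V>120),orange=(H>=6)&(H<18)&(S>200)&(V>120),purple=(H>130)&(H<160)&(S>100),red=((H<5)|(H>175))&(S>180)&(V>120),blue=(H>100)&(H<125)&(S>150),black=(V<40),tape=(H>15)&(H<35)&(S>40)&(S<140)&(V>130))
    for k,m in cols.items():
        m=m&np.isfinite(W[...,0])&(W[...,2]>0.012)&(W[...,2]<.4)&(W[...,0]>.2)&(W[...,0]<1.1)&(np.abs(W[...,1])<.8)
        N,L,st,ce=cv2.connectedComponentsWithStats(m.astype(np.uint8))
        for i in range(1,N):
            if st[i,4]>50:
                p=W[L==i]; print(k,ce[i].round(),st[i,4],"lo",np.percentile(p,2,0).round(3),"hi",np.percentile(p,98,0).round(3),"med",np.median(p,0).round(3))
b=dict(np.load("d0.npz"))["image"]; a=dict(np.load("s0.npz"))["image"]
cv2.imwrite("pics/crop.png",np.hstack([cv2.resize(b[150:360,240:440],(400,420),interpolation=2),cv2.resize(a[180:300,210:330],(400,420),interpolation=2)])[...,::-1])
E
python3 m.py
```

```text
s0
yellow [ 95. 167.] 113 lo [0.867 0.443 0.073] hi [0.92  0.571 0.08 ] med [0.881 0.539 0.077]
yellow [309. 202.] 130 lo [ 0.517 -0.069  0.098] hi [ 0.554 -0.031  0.103] med [ 0.534 -0.049  0.1  ]
yellow [285. 224.] 182 lo [ 0.44  -0.003  0.082] hi [0.481 0.035 0.103] med [0.451 0.019 0.099]
orange [308. 215.] 271 lo [ 0.509 -0.065  0.047] hi [ 0.534 -0.026  0.098] med [ 0.517 -0.042  0.075]
red [188. 135.] 59 lo [0.884 0.236 0.144] hi [0.899 0.264 0.16 ] med [0.891 0.249 0.152]
red [234. 258.] 54 lo [0.419 0.123 0.033] hi [0.432 0.158 0.053] med [0.424 0.14  0.041]
red [135. 318.] 146 lo [0.28  0.327 0.012] hi [0.314 0.355 0.017] med [0.295 0.34  0.014]
blue [431. 213.] 3378 lo [ 0.386 -0.385  0.016] hi [ 0.526 -0.239  0.214] med [ 0.413 -0.331  0.077]
black [606. 110.] 195 lo [ 0.236 -0.574  0.392] hi [ 0.284 -0.523  0.4  ] med [ 0.245 -0.538  0.396]
black [618. 139.] 75 lo [ 0.272 -0.63   0.307] hi [ 0.292 -0.602  0.331] med [ 0.283 -0.608  0.322]
black [603. 163.] 52 lo [ 0.284 -0.606  0.248] hi [ 0.298 -0.597  0.277] med [ 0.291 -0.602  0.269]
tape [502.  45.] 1576 lo [ 0.993 -
[... 3563 characters left out ...]
] med [0.206 0.451 0.083]
tape [400. 142.] 66 lo [0.887 0.436 0.012] hi [0.915 0.538 0.047] med [0.895 0.489 0.028]
tape [275. 176.] 327 lo [0.384 0.145 0.013] hi [0.477 0.313 0.057] med [0.421 0.278 0.024]
tape [294. 204.] 311 lo [ 0.421 -0.011  0.013] hi [0.488 0.146 0.102] med [0.457 0.008 0.049]
tape [472. 244.] 56 lo [ 0.805 -0.169  0.014] hi [ 0.827 -0.164  0.079] med [ 0.823 -0.167  0.034]
tape [578. 296.] 1774 lo [ 0.882 -0.418  0.015] hi [ 0.896 -0.348  0.131] med [ 0.889 -0.386  0.076]
tape [613. 302.] 512 lo [ 0.896 -0.427  0.059] hi [ 0.938 -0.419  0.133] med [ 0.914 -0.424  0.093]
tape [599. 330.] 243 lo [ 0.897 -0.427  0.013] hi [ 0.937 -0.419  0.046] med [ 0.915 -0.423  0.03 ]
```

View pics/crop.png

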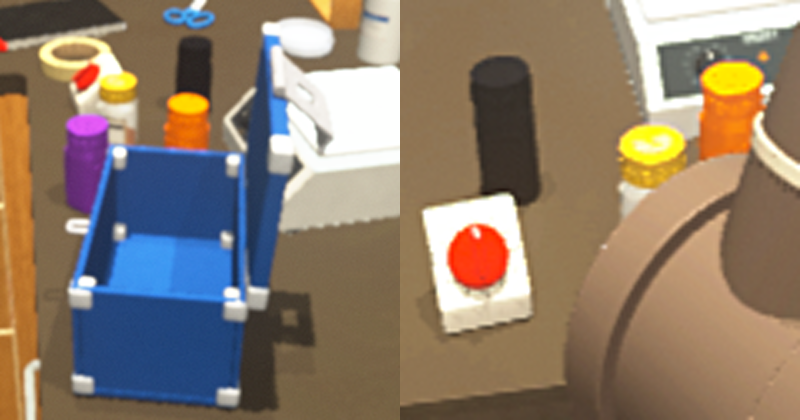

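The crop confirms the choice: clear body, yellow cap, beside the timer. The other jars are purple, orange and black. Next I need the case pose and the lid and hasp angles.

```bash
cat > m2.py <<'E'
from h import *
P=[]
for n in("s0","d0"):
    c=dict(np.load(n+".npz")); W=cloud(c); hsv=cv2.cvtColor(c["image"],cv2.COLOR_RGB2HSV); H,S,V=cv2.split(hsv)
    box=(W[...,0]>.36)&(W[...,0]<.66)&(W[...,1]>-.43)&(W[...,1]<-.14)&(W[...,2]>.01)&(W[...,2]<.3)
    blue=box&(H>100)&(H<125)&(S>150); white=box&(S<60)&(V>140)
    p=W[blue]
    z=p[:,2]
    rim=p[(z>.109)&(z<.119)]
    r=cv2.minAreaRect((W[(blue|white)&(W[...,2]>.02)&(W[...,2]<.119)][:,:2]*1000).astype(np.float32)); print(n,"rect",r)
    if n=="d0":
        q=p[(z>.02)&(z<.1)&(p[:,1]<np.percentile(p[:,1],60))]; f=q[q[:,1]<-.37]; print("near face slope dy/dx",np.polyfit(f[:,0],f[:,1],1), f[:,0].min(),f[:,0].max())
    up=p[z>.135]; print("lid pts",len(up)); 
    for a,b in((.13,.16),(.16,.19),(.19,.22),(.22,.255)):
        s=p[(z>a)&(z<b)]
        if len(s)>5: print(a,s.min(0).round(3),s.max(0).round(3),np.median(s,0).round(3))
    g=W[white&(W[...,2]>.12)]; 
    N,L,st,ce=cv2.connectedComponentsWithStats((white&(W[...,2]>.1)).astype(np.uint8))
    for i in range(1,N):
        if st[i,4]>8: q=W[L==i];print("w",ce[i].round(),st[i,4],q.min(0).round(3),q.max(0).round(3),q.mean(0).round(3))
s=get_state();print(R.from_rotvec(s["ee_rot"]).as_matrix().round(3))
E
python3 m2.py
```

```text
s0 rect ((455.145751953125, -304.4449462890625), (139.21917724609375, 161.75173950195312), 75.36642456054688)
lid pts 577
0.13 [ 0.512 -0.389  0.13 ] [ 0.531 -0.337  0.16 ] [ 0.521 -0.364  0.145]
0.16 [ 0.513 -0.39   0.16 ] [ 0.528 -0.348  0.19 ] [ 0.52  -0.37   0.174]
0.19 [ 0.513 -0.391  0.19 ] [ 0.529 -0.357  0.22 ] [ 0.521 -0.375  0.204]
0.22 [ 0.516 -0.389  0.22 ] [ 0.527 -0.367  0.234] [ 0.521 -0.38   0.226]
w [451. 138.] 72 [ 0.515 -0.395  0.231] [ 0.533 -0.376  0.253] [ 0.522 -0.386  0.243]
w [446. 184.] 50 [ 0.509 -0.393  0.114] [ 0.52  -0.374  0.131] [ 0.514 -0.383  0.123]
w [431. 187.] 28 [ 0.514 -0.366  0.113] [ 0.528 -0.331  0.121] [ 0.522 -0.348  0.116]
w [444. 192.] 35 [ 0.497 -0.381  0.101] [ 0.513 -0.37   0.116] [ 0.503 -0.375  0.109]
w [451. 214.] 12 [ 0.391 -0.359  0.104] [ 0.416 -0.344  0.116] [ 0.398 -0.35   0.113]
w [452. 219.] 44 [ 0.381 -0.36   0.1  ] [ 0.392 -0.34   0.115] [ 0.386 -0.349  0.108]
d0 rect ((504.3125915527344, -241.80374145507812), (324.515625, 197.30149841308594), 58.07723617553711)
near face slope dy/dx [-0.25139975 -0.26005489] 0.433348658515
[... 309 characters left out ...]
 [ 0.538 -0.339  0.248]
w [388. 202.] 985 [ 0.519 -0.399  0.1  ] [ 0.658 -0.142  0.262] [ 0.562 -0.315  0.24 ]
w [300. 227.] 67 [ 0.438 -0.172  0.1  ] [ 0.453 -0.153  0.117] [ 0.445 -0.166  0.11 ]
w [356. 231.] 57 [ 0.547 -0.199  0.101] [ 0.56  -0.182  0.116] [ 0.552 -0.194  0.11 ]
w [382. 248.] 19 [ 0.528 -0.396  0.199] [ 0.532 -0.394  0.221] [ 0.53  -0.395  0.211]
w [362. 300.] 240 [ 0.497 -0.397  0.1  ] [ 0.527 -0.361  0.132] [ 0.511 -0.388  0.116]
w [283. 290.] 37 [ 0.391 -0.357  0.111] [ 0.404 -0.343  0.116] [ 0.397 -0.35   0.114]
w [280. 298.] 88 [ 0.384 -0.363  0.1  ] [ 0.4   -0.351  0.114] [ 0.392 -0.359  0.108]
[[ 0.899  0.438 -0.001]
 [ 0.438 -0.899  0.001]
 [-0.    -0.001 -1.   ]]
```

Case centre is about (0.4745, -0.273) with yaw about -14.3°, and the lid is near 1.6 rad. The jar is at about (0.464, 0.014). I'll rise, turn the jaws to about +8°, and travel over.

>>> arm_command --travel '[[0, 0, -34], [0, 0, -34], [0, 0, -34], [0, 0, 0], [0, 0, 0], [0, 0, 0], [0, 0, 0], [0, 0, 0], [0, 0, 0], [0, 0, 0], [0, 0, 0], [0, 0, 0], [34, 17, 0], [34, 17, 0], [34, 17, 0], [34, 17, 0], [34, 17, 0], [34, 17, 0], [34, 17, 0], [34, 17, 0]]' --rotation '[[0, 0, 0], [0, 0, 0], [0, 0, 0], [0, 0, -0.14], [0, 0, -0.14], [0, 0, -0.14], [0, 0, -0.14], [0, 0, -0.14], [0, 0, -0.14], [0, 0, -0.14], [0, 0, -0.14], [0, 0, -0.14], [0, 0, 0], [0, 0, 0], [0, 0, 0], [0, 0, 0], [0, 0, 0], [0, 0, 0], [0, 0, 0], [0, 0, 0]]' --jaw '[0, 0, 0, 0, 0, 0, 0, 0, 0, 0, 0, 0, 0, 0, 0, 0, 0, 0, 0, 0]'

```text
time_s: 2.1
eef_pos: [0.3696, -0.2719, 0.3008]
ee_rot: [-2.058, -2.373, 0.0]
wrist_force: [1.3, -0.2, 0.2]
gripper_width: 0.999
```

>>> arm_command --travel '[[34, 17, 0], [34, 17, 0], [34, 17, 0], [34, 17, 0], [34, 17, 0], [34, 17, 0], [0, 0, 0], [0, 0, 0]]' --rotation '[[0, 0, 0], [0, 0, 0], [0, 0, 0], [0, 0, 0], [0, 0, 0], [0, 0, 0], [0, 0, 0], [0, 0, 0]]' --jaw '[0, 0, 0, 0, 0, 0, 0, 0]'

```text
time_s: 2.9
eef_pos: [0.4415, -0.0568, 0.3007]
ee_rot: [-2.056, -2.375, 0.001]
wrist_force: [-0.0, -0.4, 1.3]
gripper_width: 0.997
```

```bash
python3 - <<'E'
from h import *
c=read_camera("wrist"); save(c,"wrist1"); W=cloud(c); H,S,V=cv2.split(cv2.cvtColor(c["image"],cv2.COLOR_RGB2HSV))
for k,m in dict(yellow=(H>=20)&(H<34)&(S>130)&(V>100),top=(W[...,2]>.09)&(W[...,2]<.11)).items():
    N,L,st,ce=cv2.connectedComponentsWithStats(m.astype(np.uint8))
    for i in range(1,N):
        if st[i,4]>150:
            p=W[L==i]; t=p[p[:,2]>.09]; print(k,ce[i].round(),st[i,4],np.nanpercentile(p,2,0).round(3),np.nanpercentile(p,98,0).round(3),c["image"][L==i].mean(0).round())
            if len(t)>20: print("  circ",cv2.minEnclosingCircle((t[:,:2]*1000).astype(np.float32)))
print(R.from_rotvec(get_state()["ee_rot"]).as_matrix().round(3))
E
```

```text
yellow [343. 123.] 752 [ 0.443 -0.007 -0.001] [0.498 0.035 0.102] [217. 201.  77.]
  circ ((463.89208984375, 15.134212493896484), 22.460630416870117)
yellow [489. 326.] 202 [ 0.481 -0.029  0.421] [ 0.484 -0.019  0.426] [121.  97.  46.]
  circ ((482.4597473144531, -24.19697380065918), 6.002420425415039)
yellow [146. 328.] 172 [ 0.392 -0.042  0.421] [ 0.394 -0.032  0.426] [119.  95.  45.]
  circ ((393.54833984375, -37.07810592651367), 5.765749454498291)
top [23. 86.] 1424 [ 0.032 -0.06   0.09 ] [0.069 0.055 0.11 ] [40. 35. 29.]
  circ ((25.458145141601562, -2.068155288696289), 63.33607864379883)
top [447.  54.] 1206 [0.557 0.095 0.091] [0.597 0.134 0.102] [40. 40. 40.]
  circ ((577.441650390625, 114.83311462402344), 22.420352935791016)
top [342. 123.] 906 [ 0.444 -0.004  0.096] [0.483 0.035 0.102] [225. 211.  93.]
  circ ((463.89208984375, 15.134212493896484), 22.460630416870117)
top [512. 212.] 13939 [ 0.641 -0.161  0.099] [0.809 0.006 0.103] [229. 236. 238.]
  circ ((726.3436889648438, -78.41903686523438), 121.05687713623047)
top [385. 179.] 810 [ 0.515 -0.07   0.091] [ 0.555 -0.03   0.102] [215. 114.  28.]
  circ ((535.10986328125, -50.8207893371582), 22.24306297302246)
top [300. 190.] 764 [ 0.401 -0.103  0.093] [ 0.44  -0.063  0.102] [113.  55. 134.]
  circ ((420.2619323730469, -83.70311737060547), 22.066925048828125)
top [322. 263.] 700 [ 0.391 -0.266  0.09 ] [ 0.559 -0.152  0.11 ] [57. 70. 85.]
  circ ((475.8556213378906, -217.84690856933594), 95.09771728515625)
top [369. 291.] 170 [ 0.54  -0.257  0.09 ] [ 0.553 -0.204  0.11 ] [23. 41. 64.]
  circ ((546.4769287109375, -230.16946411132812), 30.737321853637695)
top [305. 353.] 763 [ 0.4  -0.38  0.09] [ 0.524 -0.321  0.11 ] [27. 45. 66.]
  circ ((461.0126647949219, -328.28521728515625), 67.79741668701172)
[[-0.141  0.99  -0.001]
 [ 0.99   0.141 -0.   ]
 [-0.    -0.001 -1.   ]]
```

View pics/wrist1.png

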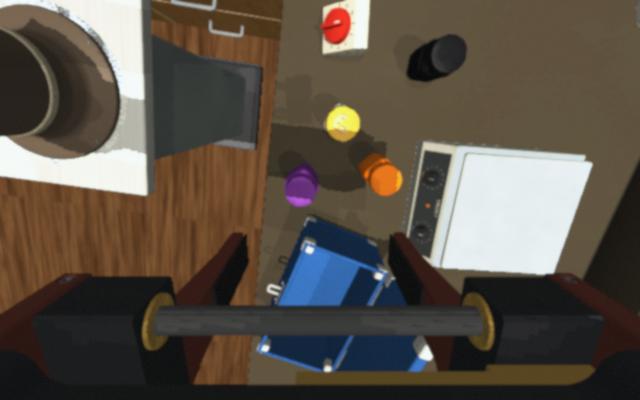

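Wrist view: yellow jar at (343,123) with free space on both jaw sides, purple at (300,190), orange at (385,178). Descend and grip.

>>> arm_command --travel '[[34, 16, 0], [34, 16, 0], [0, 0, 40], [0, 0, 40], [0, 0, 40], [0, 0, 40], [0, 0, 40], [0, 0, 30], [0, 0, 22], [0, 0, 0], [0, 0, 0], [0, 0, 0], [0, 0, 0], [0, 0, 0], [0, 0, 0], [0, 0, 0], [0, 0, 0], [0, 0, 0], [0, 0, 0]]' --rotation '[[0, 0, 0], [0, 0, 0], [0, 0, 0], [0, 0, 0], [0, 0, 0], [0, 0, 0], [0, 0, 0], [0, 0, 0], [0, 0, 0], [0, 0, 0], [0, 0, 0], [0, 0, 0], [0, 0, 0], [0, 0, 0], [0, 0, 0], [0, 0, 0], [0, 0, 0], [0, 0, 0], [0, 0, 0]]' --jaw '[0, 0, 0, 0, 0, 0, 0, 0, 0, 0, 0, 255, 255, 255, 255, 255, 255, 255, 255]'

```text
time_s: 4.85
eef_pos: [0.4638, 0.0148, 0.0489]
ee_rot: [2.058, 2.374, 0.0]
wrist_force: [-0.8, 0.1, 1.6]
gripper_width: 0.525
```

>>> arm_command --travel '[[0, 0, -20], [0, 0, -35], [0, 0, -35], [0, 0, -35], [0, 0, -35], [0, 0, 0], [0, 0, 0], [0, 0, 0], [0, 0, 0], [0, 0, 0], [0, 0, 0], [0, 0, 0], [0, 0, 0], [0, 0, 0], [-9, -34, 0], [-9, -34, 0], [-9, -34, 0], [0, 0, 0]]' --rotation '[[0, 0, 0], [0, 0, 0], [0, 0, 0], [0, 0, 0], [0, 0, 0], [0, 0, -0.131], [0, 0, -0.131], [0, 0, -0.131], [0, 0, -0.131], [0, 0, -0.131], [0, 0, -0.131], [0, 0, -0.131], [0, 0, -0.131], [0, 0, -0.131], [0, 0, 0], [0, 0, 0], [0, 0, 0], [0, 0, 0]]' --jaw '[255, 255, 255, 255, 255, 255, 255, 255, 255, 255, 255, 255, 255, 255, 255, 255, 255, 255]'

```text
time_s: 6.65
eef_pos: [0.4639, -0.096, 0.2082]
ee_rot: [-0.402, -3.114, 0.002]
wrist_force: [-0.1, 0.6, -1.6]
gripper_width: 0.522
```

```bash
python3 - <<'E'
from h import *
a=read_camera("scene");b=read_camera("side"); np.savez("s1.npz",**a);np.savez("d1.npz",**b)
cv2.imwrite("pics/b.png",np.hstack([cv2.resize(a["image"][120:320,200:500],(400,267)),cv2.resize(b["image"][130:370,220:500],(350,300))[:267]])[...,::-1])
s=get_state();print(s["eef_pos"],R.from_rotvec(s["ee_rot"]).as_matrix().round(3),s["joint_positions"])
E
```

```text
[ 0.46426073 -0.09126201  0.20860479] [[-0.968  0.249 -0.001]
 [ 0.249  0.968  0.001]
 [ 0.001  0.    -1.   ]] [ 0.84149552  0.24411882 -0.86689212  1.89485135  0.20803026  1.09657777
  1.21228833]
```

View pics/b.png

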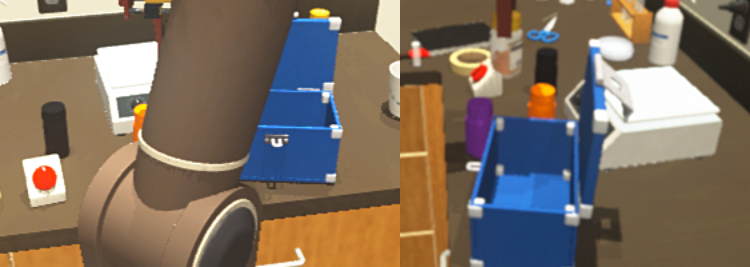

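Jar is held upright, lid still open; the scene crop shows the staple at (277,140). Moving over the case and lowering.

>>> arm_command --travel '[[-9, -34, 0], [-9, -35, 0], [-9, -35, 0], [-9, -35, 0], [-9, -34, 0], [0, 0, 0], [0, 0, 30], [0, 0, 40], [0, 0, 40], [0, 0, 25], [0, 0, 10], [0, 0, 3], [0, 0, 0], [0, 0, 0]]' --rotation '[[0, 0, 0], [0, 0, 0], [0, 0, 0], [0, 0, 0], [0, 0, 0], [0, 0, 0], [0, 0, 0], [0, 0, 0], [0, 0, 0], [0, 0, 0], [0, 0, 0], [0, 0, 0], [0, 0, 0], [0, 0, 0]]' --jaw '[255, 255, 255, 255, 255, 255, 255, 255, 255, 255, 255, 255, 255, 255]'

```text
time_s: 8.15
eef_pos: [0.4666, -0.2696, 0.0624]
ee_rot: [0.391, 3.115, -0.001]
wrist_force: [0.1, -0.8, -1.6]
gripper_width: 0.522
```

>>> arm_command --travel '[[0, 0, 2], [0, 0, 1], [0, 0, 0]]' --rotation '[[0, 0, 0], [0, 0, 0], [0, 0, 0]]' --jaw '[255, 255, 255]'

```text
time_s: 8.45
eef_pos: [0.466, -0.27, 0.0589]
ee_rot: [0.392, 3.116, -0.002]
wrist_force: [-1.1, 0.5, 4.4]
gripper_width: 0.522
```

Contact with the floor (+4.4 N). Release and rise.

>>> arm_command --travel '[[0, 0, 0], [0, 0, 0], [0, 0, 0], [0, 0, 0], [0, 0, 0], [0, 0, 0], [0, 0, -20], [0, 0, -40], [0, 0, -45], [0, 0, -45], [0, 0, -45], [0, 0, -45], [0, 0, 0]]' --rotation '[[0, 0, 0], [0, 0, 0], [0, 0, 0], [0, 0, 0], [0, 0, 0], [0, 0, 0], [0, 0, 0], [0, 0, 0], [0, 0, 0], [0, 0, 0], [0, 0, 0], [0, 0, 0], [0, 0, 0]]' --jaw '[0, 0, 0, 0, 0, 0, 0, 0, 0, 0, 0, 0, 0]'

```text
time_s: 9.75
eef_pos: [0.4682, -0.27, 0.304]
ee_rot: [0.39, 3.109, -0.006]
wrist_force: [-0.2, 0.2, -0.3]
gripper_width: 0.996
```

```bash
python3 - <<'E'
from h import *
b=read_camera("side");w=read_camera("wrist"); np.savez("d2.npz",**b); np.savez("w2.npz",**w)
cv2.imwrite("pics/c.png",np.hstack([cv2.resize(b["image"][130:370,220:500],(350,300)),cv2.resize(w["image"],(450,281),interpolation=3)[:].copy() if 0 else cv2.copyMakeBorder(cv2.resize(w["image"],(450,281)),0,19,0,0,0)])[...,::-1])
W=cloud(w);H,S,V=cv2.split(cv2.cvtColor(w["image"],cv2.COLOR_RGB2HSV))
m=(H>=20)&(H<34)&(S>130)&(V>100)&(W[...,2]>.1)&(W[...,2]<.125)
p=W[m]; print(m.sum(),cv2.minEnclosingCircle((p[:,:2]*1000).astype(np.float32)),np.median(p,0))
s=get_state();print(s["time_s"],s["eef_pos"],s["joint_positions"])
# lid: angle from side pts and hasp points behind lid
ex=np.array([.969,-.247]);ey=np.array([.247,.969]);C=np.array([.4745,-.273])
for n,c in(("side",b),("wrist",w)):
    W=cloud(c); H,S,V=cv2.split(cv2.cvtColor(c["image"],cv2.COLOR_RGB2HSV))
    q=np.stack([(W[...,:2]-C)@ex,(W[...,:2]-C)@ey,W[...,2]],-1)*1000
    for k,m in(("blue",(H>100)&(H<125)&(S>150)),("grey",(S<60)&(V>60))):
        z=q[m&(q[...,2]>200)&(q[...,2]<280)&(abs(q[...,1])<120)&(q[...,0]>40)&(q[...,0]<150)]
        if len(z): print(n,k,len(z)); [print("  ",a,s.shape[0],np.percentile(s,3,0).round(),np.percentile(s,97,0).round()) for a in range(200,280,15) for s in [z[(z[:,2]>a)&(z[:,2]<a+15)]] if len(s)>5]
    z=q[(H>100)&(H<125)&(S>150)&(q[...,2]>20)&(q[...,2]<118)&(abs(q[...,0])<90)&(abs(q[...,1])<125)]; print(n,"case pts",np.percentile(z,1,0).round(),np.percentile(z,99,0).round())
E
```

```text
1114 ((499.6545715332031, -160.6719512939453), 134.57452392578125) [ 0.47861821 -0.25588131  0.10914918]
9.85 [ 0.46577907 -0.26970623  0.29863945] [ 1.06902691  0.28088696 -0.7903929   1.62470462  0.20584321  1.31997072
  1.56798666]
side blue 368
   200 76 [  71. -107.  200.] [  81. -103.  215.]
   215 56 [  73. -107.  216.] [  82. -104.  227.]
   230 38 [ 73. -74. 238.] [ 74.  81. 245.]
   245 198 [ 74. -81. 246.] [ 84.  79. 249.]
side grey 1065
   200 85 [  78. -105.  204.] [121.  51. 214.]
   215 177 [  72. -104.  216.] [125.  34. 230.]
   230 328 [  72. -107.  230.] [113.  35. 244.]
   245 418 [  74. -107.  246.] [ 96. 102. 260.]
   260 57 [ 78. -30. 260.] [ 84.  33. 262.]
side case pts [ -64. -105.   22.] [ 64. 105. 116.]
wrist blue 5368
   200 1079 [ 70. -71. 200.] [ 71.  73. 215.]
   215 1233 [ 71. -71. 216.] [ 72.  74. 229.]
   230 1448 [ 71. -72. 231.] [ 73.  74. 245.]
   245 1608 [ 72. -75. 245.] [ 84.  78. 249.]
wrist grey 764
   245 483 [ 75. -31. 252.] [ 82.  34. 260.]
   260 281 [ 76. -31. 260.] [ 82.  34. 262.]
wrist case pts [ -67. -101.   22.] [ 63. 105. 116.]
```

View pics/c.png

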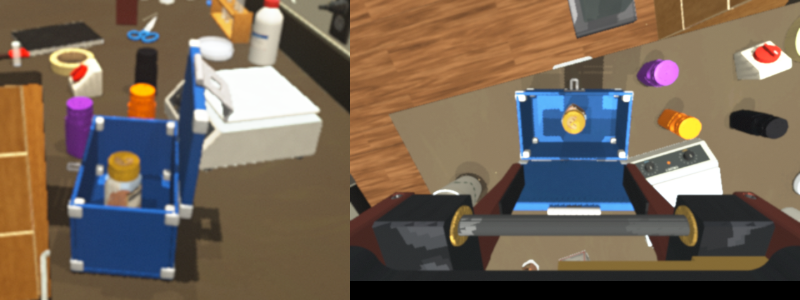

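Jar stands upright in the case (wrist view, cap at (573,120)). The case frame checks to 1–2 mm, the lid is at about 1.62 rad, and the hasp hangs behind the lid within |y|<35. I'll go behind the lid at case y=-70 with the fingers shut.

>>> arm_command --travel '[[-31, -18, 0], [-31, -18, 0], [-31, -18, 0], [-31, -17, 0], [0, 0, 0], [0, 0, 0], [0, 0, 30], [0, 0, 30], [0, 0, 24], [0, 0, 0]]' --rotation '[[0, 0, 0], [0, 0, 0], [0, 0, 0], [0, 0, 0], [0, 0, 0], [0, 0, 0], [0, 0, 0], [0, 0, 0], [0, 0, 0], [0, 0, 0]]' --jaw '[255, 255, 255, 255, 255, 255, 255, 255, 255, 255]'

```text
time_s: 10.85
eef_pos: [0.5653, -0.3675, 0.2103]
ee_rot: [-0.389, -3.111, -0.003]
wrist_force: [-0.0, 0.1, -0.6]
gripper_width: 0.131
```

```bash
cat >> h.py <<'E'
EX=np.array([.969,-.247]);EY=np.array([.247,.969]);C0=np.array([.4745,-.273])
def where():
    s=get_state(); d=np.array(s["eef_pos"][:2])-C0
    print(round(s["time_s"],2),"case mm",(d@EX*1000).round(1),(d@EY*1000).round(1),round(s["eef_pos"][2]*1000,1),"F",np.round(s["wrist_force"],1),"w",s["gripper_width"])
    print(R.from_rotvec(s["ee_rot"]).as_matrix().round(3).tolist(), np.round(s["joint_positions"],2))
E
python3 - <<'E'
from h import *
where()
for t in np.arange(1.6,-.05,-.1):
    r=110; print(round(t,2),round(66-r*np.cos(t)+14*np.sin(t)+10,1),round(115+r*np.sin(t)+14*np.cos(t),1))
E
```

```text
10.85 case mm 111.3 -69.2 210.3 F [-0.   0.1 -0.6] w 0.13126023571284104
[[-0.969, 0.246, -0.006], [0.246, 0.969, 0.003], [0.006, 0.001, -1.0]] [ 0.95  0.59 -0.71  1.41  0.38  1.29  1.54]
1.6 93.2 224.5
1.5 82.2 225.7
1.4 71.1 225.8
1.3 60.1 224.7
1.2 49.2 222.6
1.1 38.6 219.4
1.0 28.3 215.1
0.9 18.6 209.9
0.8 9.4 203.7
0.7 0.9 196.6
0.6 -6.9 188.7
0.5 -13.8 180.0
0.4 -19.9 170.7
0.3 -24.9 160.9
0.2 -29.0 150.6
0.1 -32.1 139.9
-0.0 -34.0 129.0
```

>>> arm_command --travel '[[0, 0, -6], [9, 0, -6], [9, 0, 0], [11, 0, -3], [11, 0, 0], [11, 0, 0], [11, 0, 2], [11, 0, 4], [10, 0, 4], [10, 0, 5], [9, 0, 6], [0, 0, 0]]' --rotation '[[0, 0, 0], [0, 0, 0], [0, 0, 0], [0, 0, 0], [0, 0, 0], [0, 0, 0], [0, 0, 0], [0, 0, 0], [0, 0, 0], [0, 0, 0], [0, 0, 0], [0, 0, 0]]' --jaw '[255, 255, 255, 255, 255, 255, 255, 255, 255, 255, 255, 255]'

```text
time_s: 12.05
eef_pos: [0.4675, -0.3436, 0.207]
ee_rot: [-0.392, -3.115, -0.0]
wrist_force: [0.9, -0.1, 0.2]
gripper_width: 0.006
```

```bash
python3 - <<'E'
from h import *
where(); b=read_camera("side"); cv2.imwrite("pics/d.png",cv2.resize(b["image"][100:370,200:500],(600,540))[...,::-1])
E
```

```text
12.05 case mm 10.7 -70.2 207.0 F [ 0.9 -0.1  0.2] w 0.005821226320350425
[[-0.969, 0.248, -0.002], [0.248, 0.969, 0.0], [0.002, -0.0, -1.0]] [ 1.1   0.43 -0.75  1.66  0.31  1.18  1.6 ]
```

View pics/d.png

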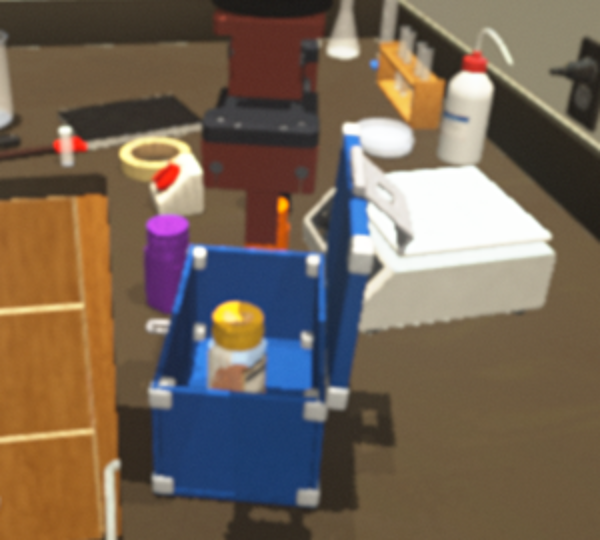

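```bash
python3 - <<'E'
from h import *
b=dict(np.load("d2.npz"))
def pr(p):
    q=np.linalg.inv(b["cam_to_world"])@np.r_[p,1]; return q[0]/q[2]*b["fx"]+b["cx"],q[1]/q[2]*b["fy"]+b["cy"],q[2]
print(pr([.4675,-.3436,.207]),pr([.466,-.27,.2995]),pr([.464,.015,.1]),pr([.4675,-.3436,.29]))
im=b["image"]; print(b["depth"][200:240:10,330])
n=read_camera("side"); W=cloud(n); where()
for u,v in((332,215),(330,190),(375,175),(385,250),(330,160)): print(u,v,W[v,u],n["image"][v,u])
cv2.imwrite("pics/e.png",n["image"][...,::-1])
E
```

```text
(np.float64(329.4277795831011), np.float64(233.4251732283068), np.float64(0.5854765607141384)) (np.float64(321.4784295189146), np.float64(155.3967076347553), np.float64(0.6055704540847557)) (np.float64(298.1133526700902), np.float64(189.8567607769676), np.float64(0.9468957540176844)) (np.float64(331.52549790241653), np.float64(181.91899106559026), np.float64(0.5463438683101376))
[0.90212625 0.8875285  0.9011865  0.7874954 ]
12.15 case mm 12.4 -70.0 207.9 F [0.3 0.7 0.2] w 0.005652131469709784
[[-0.969, 0.247, 0.0], [0.247, 0.969, -0.0], [-0.0, -0.0, -1.0]] [ 1.1   0.43 -0.75  1.66  0.31  1.18  1.6 ]
332 215 [ 0.46849735 -0.35116549  0.24231219] [89 44 37]
330 190 [ 0.44963476 -0.42116792  0.31736024] [91 45 38]
375 175 [ 0.563266   -0.23931776  0.24812833] [162 174 207]
385 250 [ 0.61915413 -0.18235409  0.05125226] [183 177 156]
330 160 [ 0.44847737 -0.42033342  0.35427298] [65 65 69]
```

View pics/e.png

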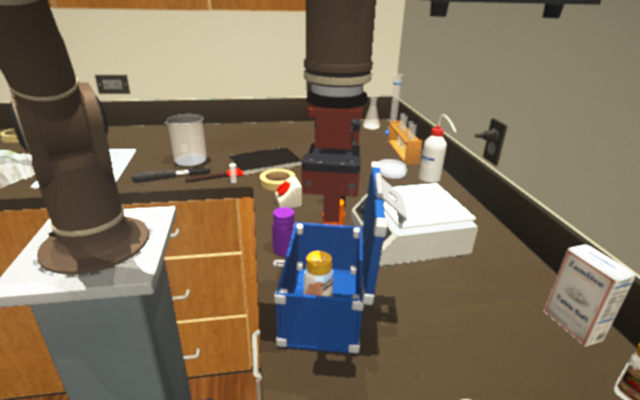

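Unexpected: the finger is now on the inner side and the lid is still upright. I'll check the lid angle and where the fingertip really is.

```bash
python3 - <<'E'
from h import *
for nm in("side","scene"):
    b=read_camera(nm); W=cloud(b); H,S,V=cv2.split(cv2.cvtColor(b["image"],cv2.COLOR_RGB2HSV))
    q=np.stack([(W[...,:2]-C0)@EX,(W[...,:2]-C0)@EY,W[...,2]],-1)*1000
    m=(H>100)&(H<125)&(S>150)
    for a in range(120,255,20):
        s=q[m&(q[...,2]>a)&(q[...,2]<a+20)&(abs(q[...,1])<120)&(q[...,0]>0)]
        if len(s)>5: print(nm,a,len(s),np.percentile(s,3,0).round(),np.percentile(s,97,0).round())
    m=((H<8)|(H>174))&(S>110)&(V<150)&(V>40)
    s=q[m&(abs(q[...,1]+70)<40)&(abs(q[...,0]-10)<40)&(q[...,2]>150)]
    if len(s): print(nm,"finger",len(s),np.percentile(s,1,0).round(),np.percentile(s,99,0).round()); s=s[s[:,2]<s[:,2].min()+15]; print(s.min(0),s.max(0))
    if nm=="scene": cv2.imwrite("pics/f.png",cv2.resize(b["image"][100:280,330:550],(660,540))[...,::-1])
E
```

```text
side 120 49 [  67. -106.  121.] [ 79.  28. 140.]
side 140 101 [  68. -107.  141.] [ 79. -88. 159.]
side 160 102 [  69. -106.  160.] [ 80. -97. 179.]
side 180 104 [  70. -107.  180.] [  80. -100.  199.]
side 200 98 [  71. -106.  201.] [  82. -103.  219.]
side 220 47 [  73. -107.  220.] [ 82.  53. 239.]
side 240 220 [ 73. -80. 242.] [ 84.  81. 249.]
side finger 1769 [ -17. -110.  235.] [ 43. -76. 402.]
[  2.35613033 -79.39762606 232.69316504] [ 23.18505606 -75.25492299 247.68232809]
scene 120 106 [  63. -100.  121.] [ 70. -59. 139.]
scene 140 119 [  63. -101.  141.] [ 72. -67. 160.]
scene 160 88 [  65. -101.  161.] [ 72. -75. 179.]
scene 180 72 [  66. -102.  180.] [ 74. -81. 199.]
scene 200 38 [  66. -102.  200.] [ 74. -92. 220.]
scene 220 14 [  67. -102.  221.] [ 76. -95. 230.]
scene finger 2 [ -2. -75. 236.] [ -0. -75. 238.]
[ -1.89162696 -74.55271351 235.91128339] [ -0.29830571 -74.52674495 237.59389515]
```

View pics/f.png

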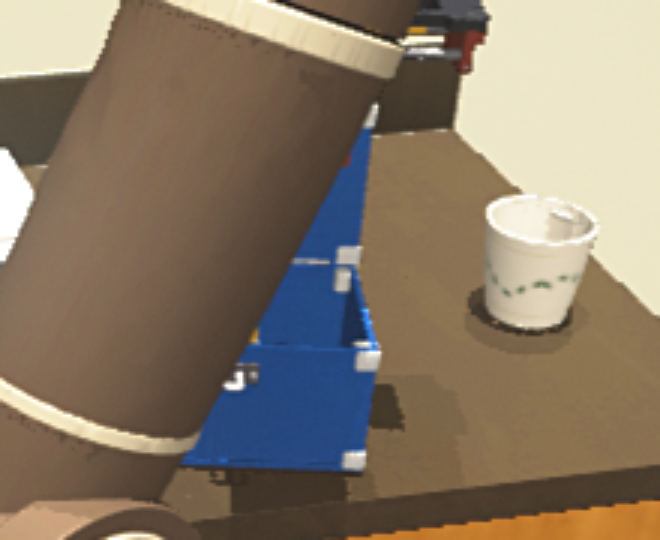

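```bash
python3 - <<'E'
from h import *
b=read_camera("side"); W=cloud(b); where()
for u in(325,330,335):
  for v in range(206,244,3): print(u,v,W[v,u].round(3),b["image"][v,u])
E
```

```text
12.3 case mm 13.0 -69.8 208.1 F [ 0.8 -0.7  0.4] w 0.006219884574201788
[[-0.969, 0.247, 0.001], [0.247, 0.969, -0.0], [-0.001, 0.0, -1.0]] [ 1.1   0.43 -0.75  1.66  0.31  1.18  1.6 ]
325 206 [ 0.458 -0.35   0.257] [92 46 34]
325 209 [ 0.458 -0.35   0.252] [96 49 39]
325 212 [ 0.458 -0.351  0.248] [120  53  35]
325 215 [ 0.459 -0.35   0.242] [101  49  37]
325 218 [ 0.459 -0.349  0.237] [99 46 37]
325 221 [ 0.516 -0.059  0.055] [156  65  18]
325 224 [ 0.495 -0.17   0.116] [140 119 194]
325 227 [ 0.494 -0.173  0.111] [ 37  72 128]
325 230 [ 0.495 -0.171  0.102] [ 37  64 114]
325 233 [ 0.495 -0.171  0.095] [ 37  65 115]
325 236 [ 0.495 -0.173  0.09 ] [ 36  65 114]
325 239 [ 0.495 -0.172  0.082] [ 36  63 114]
325 242 [ 0.496 -0.171  0.074] [ 39  66 117]
330 206 [ 0.465 -0.351  0.257] [88 43 35]
330 209 [ 0.465 -0.351  0.252] [90 44 37]
330 212 [ 0.466 -0.351  0.247] [90 45 38]
330 215 [ 0.466 -0.35   0.242] [92 45 39]
330 218 [ 0.466 -0.352  0.238] [91 45 40]
330 221 [ 0.526 -0.071  0.061] [160  69  21]
330 224 [ 0.505 -0.17   0.115] [159 109 146]
330 227 [ 0.504 -0.174  0.111] [ 35  73 133]
330 230 [ 0.504 -0.175  0.104] [ 37  63 113]
330 233 [ 0.504 -0.175  0.097] [ 36  66 116]
330 236 [ 0.505 -0.174  0.09 ] [ 36  63 114]
330 239 [ 0.505 -0.174  0.082] [ 36  64 113]
330 242 [ 0.505 -0.174  0.076] [ 35  63 113]
335 206 [ 0.472 -0.354  0.258] [90 46 39]
335 209 [ 0.472 -0.352  0.252] [90 46 39]
335 212 [ 0.472 -0.352  0.247] [91 46 41]
335 215 [ 0.472 -0.353  0.243] [93 47 41]
335 218 [ 0.473 -0.353  0.238] [92 46 43]
335 221 [ 0.473 -0.351  0.232] [135  61  27]
335 224 [ 0.536 -0.078  0.057] [193 106 106]
335 227 [ 0.513 -0.177  0.112] [ 43  81 144]
335 230 [ 0.514 -0.178  0.105] [ 37  66 113]
335 233 [ 0.514 -0.178  0.098] [ 37  66 114]
335 236 [ 0.514 -0.176  0.09 ] [ 37  65 115]
335 239 [ 0.515 -0.176  0.083] [ 35  64 113]
335 242 [ 0.515 -0.177  0.077] [ 37  66 115]
```

The visible fingertip ends 26 mm above the reported TCP (z 0.234 against 0.208), so it passed just over the lid's top edge with no contact. I'll use real tip = reported + 26 mm, go back and do the sweep lower.

>>> arm_command --travel '[[0, 0, -40], [-33, 0, 0], [-33, 0, 0], [-33, 0, 0], [0, 0, 0], [0, 0, 30], [0, 0, 30], [0, 0, 0]]' --rotation '[[0, 0, 0], [0, 0, 0], [0, 0, 0], [0, 0, 0], [0, 0, 0], [0, 0, 0], [0, 0, 0], [0, 0, 0]]' --jaw '[255, 255, 255, 255, 255, 255, 255, 255]'

```text
time_s: 13.1
eef_pos: [0.5627, -0.3674, 0.1838]
ee_rot: [-0.39, -3.111, -0.004]
wrist_force: [-0.4, -0.2, -0.5]
gripper_width: 0.008
```

```bash
python3 - <<'E'
from h import *
where(); b=read_camera("side"); W=cloud(b)
q=np.stack([(W[...,:2]-C0)@EX,(W[...,:2]-C0)@EY,W[...,2]],-1)*1000
H,S,V=cv2.split(cv2.cvtColor(b["image"],cv2.COLOR_RGB2HSV)); m=((H<8)|(H>174))&(S>110)&(V<150)&(V>40)
s=q[m&(abs(q[...,1]+70)<25)&(abs(q[...,0]-110)<25)&(q[...,2]>120)]; print(len(s),s.min(0),s.max(0))
E
```

```text
13.1 case mm 108.8 -69.7 183.8 F [-0.4 -0.2 -0.5] w 0.008139789478098224
[[-0.969, 0.247, -0.006], [0.247, 0.969, 0.003], [0.007, 0.002, -1.0]] [ 0.95  0.61 -0.7   1.45  0.4   1.24  1.53]
456 [ 86.77393485 -94.85683915 209.93945296] [118.33308997 -52.11198245 361.37814865]
```

>>> arm_command --travel '[[0, 0, -8], [8, 0, -4], [8, 0, 0], [11, 0, -1], [11, 0, 0], [11, 0, 0], [11, 0, 2], [11, 0, 4], [0, 0, 0]]' --rotation '[[0, 0, 0], [0, 0, 0], [0, 0, 0], [0, 0, 0], [0, 0, 0], [0, 0, 0], [0, 0, 0], [0, 0, 0], [0, 0, 0]]' --jaw '[255, 255, 255, 255, 255, 255, 255, 255, 255]'

```text
time_s: 14.05
eef_pos: [0.4938, -0.3506, 0.1942]
ee_rot: [-0.392, -3.114, 0.0]
wrist_force: [0.2, 0.3, -0.7]
gripper_width: 0.006
```

```bash
cat > lid.py <<'E'
from h import *
where()
b=read_camera("side"); W=cloud(b); H,S,V=cv2.split(cv2.cvtColor(b["image"],cv2.COLOR_RGB2HSV))
q=np.stack([(W[...,:2]-C0)@EX,(W[...,:2]-C0)@EY,W[...,2]],-1)*1000
m=(H>100)&(H<125)&(S>150)&(abs(q[...,1])<120)&(q[...,2]>122)&(abs(q[...,0])<150)
s=q[m&(q[...,1]<-101)]
if len(s)>10:
    v=s[:,[0,2]]-[66,115]; print("lid end pts",len(s),"angle",np.median(np.arctan2(v[:,1],-v[:,0])).round(3), s.min(0).round(),s.max(0).round())
s=q[m]; print("top",s[s[:,2].argmax()].round())
g=q[(S<70)&(V>70)&(abs(q[...,1])<40)&(q[...,0]>-170)&(q[...,0]<60)&(q[...,2]>35)&(q[...,2]<260)]
if len(g)>10: print("grey",len(g),np.percentile(g,2,0).round(),np.percentile(g,98,0).round())
E
python3 lid.py
```

```text
14.05 case mm 37.9 -70.4 194.2 F [ 0.2  0.3 -0.7] w 0.006304887273377289
[[-0.969, 0.248, -0.003], [0.248, 0.969, 0.0], [0.003, -0.0, -1.0]] [ 1.06  0.49 -0.74  1.61  0.35  1.18  1.57]
lid end pts 555 angle 1.196 [  13. -108.  131.] [  67. -101.  221.]
top [ 15. -72. 239.]
grey 496 [-85. -24.  39.] [ 17.   7. 114.]
```

>>> arm_command --travel '[[10, 0, 5], [10, 0, 5], [9, 0, 6], [8, 0, 7], [8, 0, 8], [7, 0, 9], [6, 0, 9], [5, 0, 10], [4, 0, 10], [3, 0, 11], [0, 0, 0]]' --rotation '[[0, 0, 0], [0, 0, 0], [0, 0, 0], [0, 0, 0], [0, 0, 0], [0, 0, 0], [0, 0, 0], [0, 0, 0], [0, 0, 0], [0, 0, 0], [0, 0, 0]]' --jaw '[255, 255, 255, 255, 255, 255, 255, 255, 255, 255, 255]'

```text
time_s: 15.2
eef_pos: [0.4272, -0.3329, 0.1131]
ee_rot: [-0.391, -3.115, -0.002]
wrist_force: [-0.1, -0.2, -0.7]
gripper_width: 0.008
```

```bash
python3 lid.py
```

```text
15.2 case mm -31.0 -69.7 113.1 F [-0.1 -0.2 -0.7] w 0.007864380021799093
[[-0.969, 0.247, -0.002], [0.247, 0.969, 0.002], [0.003, 0.001, -1.0]] [ 1.13  0.47 -0.73  1.85  0.37  0.96  1.56]
lid end pts 446 angle 0.191 [ -49. -108.  122.] [  49. -101.  134.]
top [  4. -56. 316.]
grey 84 [-87. -33.  92.] [ -1.   9. 260.]
```

>>> arm_command --travel '[[2, 0, 6], [1, 0, 5], [0, 0, 2], [0, 0, 0]]' --rotation '[[0, 0, 0], [0, 0, 0], [0, 0, 0], [0, 0, 0]]' --jaw '[255, 255, 255, 255]'

```text
time_s: 15.65
eef_pos: [0.4266, -0.3331, 0.1053]
ee_rot: [0.391, 3.116, -0.005]
wrist_force: [-8.6, 4.1, 32.1]
gripper_width: 0.009
```

```bash
python3 lid.py
```

```text
15.65 case mm -31.6 -70.1 105.3 F [-8.6  4.1 32.1] w 0.00885800217011444
[[-0.969, 0.247, 0.001], [0.247, 0.969, -0.003], [-0.002, -0.003, -1.0]] [ 1.13  0.47 -0.73  1.87  0.39  0.94  1.55]
lid end pts 356 angle 0.17 [ -49. -107.  122.] [  48. -101.  130.]
top [  2. -72. 232.]
grey 61 [-87. -32.  92.] [ -1.  13. 253.]
```

Lid is on the stop (32 N, top at z 0.130). I'll rise and look at the lid and hasp.

>>> arm_command --travel '[[0, 0, -20], [-10, 10, -40], [-20, 10, -40], [-20, 20, -30], [0, 0, 0]]' --rotation '[[0, 0, 0], [0, 0, 0], [0, 0, 0], [0, 0, 0], [0, 0, 0]]' --jaw '[255, 255, 255, 255, 255]'

```text
time_s: 16.2
eef_pos: [0.4892, -0.304, 0.2366]
ee_rot: [0.384, 3.11, -0.002]
wrist_force: [0.6, 0.3, -0.1]
gripper_width: 0.004
```

```bash
cat > hasp.py <<'E'
from h import *
where()
for nm in("wrist","side"):
    b=read_camera(nm); W=cloud(b); H,S,V=cv2.split(cv2.cvtColor(b["image"],cv2.COLOR_RGB2HSV))
    q=np.stack([(W[...,:2]-C0)@EX,(W[...,:2]-C0)@EY,W[...,2]],-1)*1000
    m=(H>100)&(H<125)&(S>150)&(abs(q[...,1])<120)&(q[...,2]>105)&(abs(q[...,0])<90)
    s=q[m]; 
    if len(s)>50:
        s=s[s[:,2]>124]
        if len(s)>20: print(nm,"lid top",len(s),np.percentile(s,2,0).round(),np.percentile(s,98,0).round()); print(" zfit per x",np.polyfit(s[:,0],s[:,2],1).round(4))
    g=q[(S<70)&(V>50)&(abs(q[...,1])<40)&(q[...,0]>-160)&(q[...,0]<20)&(q[...,2]>30)&(q[...,2]<200)]
    for a in range(-160,20,10):
        t=g[(g[:,0]>=a)&(g[:,0]<a+10)]
        if len(t)>5: print(nm,"hasp x",a,len(t),"y",np.percentile(t[:,1],[2,98]).round(),"z",np.percentile(t[:,2],[2,50,98]).round())
    if nm=="wrist": save(b,__import__("sys").argv[1])
E
python3 hasp.py w3
```

```text
16.2 case mm 21.9 -26.4 236.6 F [ 0.6  0.3 -0.1] w 0.004212307393394329
[[-0.97, 0.243, 0.008], [0.243, 0.97, -0.002], [-0.009, -0.0, -1.0]] [ 1.06  0.4  -0.79  1.64  0.3   1.22  1.54]
wrist lid top 20715 [ -64. -100.  127.] [ 62. 103. 131.]
 zfit per x [2.000000e-04 1.289273e+02]
wrist hasp x -90 150 y [-30.  33.] z [ 92.  95. 125.]
wrist hasp x -80 739 y [-32.  35.] z [125. 127. 133.]
wrist hasp x -70 820 y [-32.  35.] z [130. 138. 146.]
wrist hasp x -60 917 y [-32.  35.] z [130. 151. 159.]
wrist hasp x -50 1027 y [-32.  35.] z [159. 165. 170.]
wrist hasp x -40 865 y [-32.  35.] z [163. 166. 169.]
wrist hasp x -30 397 y [-32.  35.] z [158. 163. 165.]
side lid top 4872 [ -60. -105.  126.] [ 62.  95. 131.]
 zfit per x [2.000000e-04 1.290697e+02]
side hasp x -90 15 y [-5.  4.] z [92. 94. 95.]
side hasp x -80 135 y [-33.  34.] z [ 93. 127. 132.]
side hasp x -70 121 y [-33.  32.] z [129. 137. 144.]
side hasp x -60 145 y [-33.  32.] z [129. 148. 158.]
side hasp x -50 160 y [-32.  34.] z [130. 162. 169.]
side hasp x -40 155 y [-32.  34.] z [129. 167. 170.]
side hasp x -30 82 y [-32.  34.] z [159. 164. 165.]
```

View pics/w3.png

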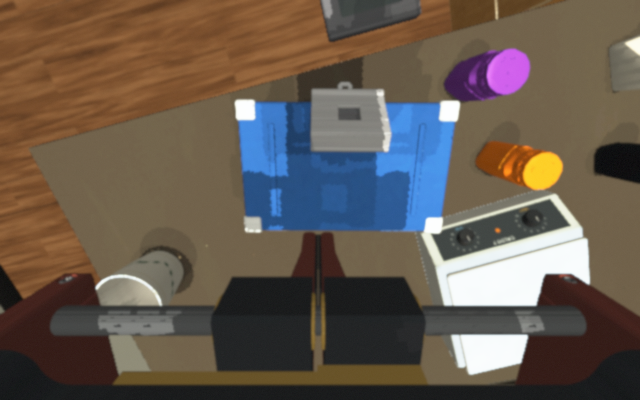

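Lid is flat (slope ~0, top at z 0.129). The hasp is at about 3.75 rad, y -32…35, with its lip end at about (-27,162). In the picture the strap is at (349,120) and the staple at (345,87). I'll go behind the lip at case y≈+24, clear of the staple.

>>> arm_command --travel '[[8, 25, 0], [9, 25, 0], [0, 0, 40], [0, 0, 40], [0, 0, 31], [0, 0, 0]]' --rotation '[[0, 0, 0], [0, 0, 0], [0, 0, 0], [0, 0, 0], [0, 0, 0], [0, 0, 0]]' --jaw '[255, 255, 255, 255, 255, 255]'

```text
time_s: 16.9
eef_pos: [0.4752, -0.2532, 0.1158]
ee_rot: [-0.392, -3.108, -0.005]
wrist_force: [-0.4, 0.5, -0.2]
gripper_width: 0.0
```

```bash
python3 -c "
from h import *
where()"
```

```text
16.9 case mm -4.2 19.3 115.8 F [-0.4  0.5 -0.2] w 0.0004445674296328273
[[-0.969, 0.248, -0.009], [0.248, 0.969, 0.004], [0.009, 0.002, -1.0]] [ 0.98  0.47 -0.75  1.85  0.38  0.98  1.38]
```

>>> arm_command --travel '[[0, 5, -8], [13, 0, 0], [11, 0, -11], [9, 0, -5], [8, 0, -4], [9, 0, -2], [9, 0, -1], [10, 0, 1], [9, 0, 1], [9, 0, 3], [8, 0, 4], [7, 0, 6], [7, 0, 7], [0, 0, 0]]' --rotation '[[0, 0, 0], [0, 0, 0], [0, 0, 0], [0, 0, 0], [0, 0, 0], [0, 0, 0], [0, 0, 0], [0, 0, 0], [0, 0, 0], [0, 0, 0], [0, 0, 0], [0, 0, 0], [0, 0, 0], [0, 0, 0]]' --jaw '[255, 255, 255, 255, 255, 255, 255, 255, 255, 255, 255, 255, 255, 255]'

```text
time_s: 18.3
eef_pos: [0.3742, -0.2215, 0.1289]
ee_rot: [-0.391, -3.116, -0.001]
wrist_force: [-0.2, -0.7, -0.5]
gripper_width: 0.004
```

```bash
python3 hasp.py w4
```

```text
18.3 case mm -109.9 25.1 128.9 F [-0.2 -0.7 -0.5] w 0.004066351689883701
[[-0.969, 0.247, -0.001], [0.247, 0.969, 0.001], [0.001, 0.0, -1.0]] [ 1.14  0.27 -0.83  2.07  0.26  0.9   1.5 ]
wrist lid top 3267 [ -69. -102.  126.] [ 11.  25. 131.]
 zfit per x [1.400000e-02 1.292254e+02]
wrist hasp x -140 9 y [-22.  34.] z [147. 147. 148.]
wrist hasp x -130 2561 y [-31.  35.] z [146. 159. 180.]
wrist hasp x -120 358 y [-32.  27.] z [139. 141. 199.]
wrist hasp x -110 421 y [-32.  14.] z [135. 137. 140.]
wrist hasp x -100 544 y [-32.  10.] z [129. 132. 135.]
wrist hasp x -90 661 y [-32.   8.] z [ 93. 128. 130.]
wrist hasp x -80 396 y [-32.   7.] z [ 93. 126. 128.]
wrist hasp x -70 74 y [-39.   3.] z [ 39.  57. 111.]
side lid top 5375 [ -62. -105.  127.] [ 63.  96. 131.]
 zfit per x [-4.000000e-04  1.291148e+02]
side hasp x -130 160 y [-33.  27.] z [143. 149. 164.]
side hasp x -120 158 y [-32.  33.] z [138. 142. 145.]
side hasp x -110 128 y [-32.  35.] z [133. 138. 140.]
side hasp x -100 138 y [-32.  35.] z [129. 133. 136.]
side hasp x -90 177 y [-33.  35.] z [ 93. 128. 131.]
side hasp x -80 170 y [-32.  34.] z [ 94. 126. 128.]
side hasp x -70 72 y [-22.  24.] z [123. 132. 133.]
side hasp x -60 97 y [-22.  22.] z [130. 132. 133.]
side hasp x -50 36 y [-22.  21.] z [131. 132. 133.]
```

>>> arm_command --travel '[[-2, 0, 12], [0, 0, 12], [3, 0, 8], [3, 0, 7], [-2, 0, 6], [-3, 0, 6], [-5, 0, 4], [-5, 0, 4], [0, 0, 0]]' --rotation '[[0, 0, 0], [0, 0, 0], [0, 0, 0], [0, 0, 0], [0, 0, 0], [0, 0, 0], [0, 0, 0], [0, 0, 0], [0, 0, 0]]' --jaw '[255, 255, 255, 255, 255, 255, 255, 255, 255]'

```text
time_s: 19.3
eef_pos: [0.3869, -0.2246, 0.0705]
ee_rot: [0.391, 3.117, 0.001]
wrist_force: [0.5, 0.3, 1.0]
gripper_width: 0.009
```

```bash
python3 hasp.py w5
```

```text
19.3 case mm -96.8 25.3 70.5 F [0.5 0.3 1. ] w 0.008884149594870739
[[-0.969, 0.247, 0.0], [0.247, 0.969, 0.001], [-0.0, 0.001, -1.0]] [ 1.06  0.39 -0.76  2.11  0.38  0.78  1.38]
wrist lid top 2300 [-61. -88. 128.] [-38.  91. 131.]
 zfit per x [1.000000e-04 1.289531e+02]
wrist hasp x -140 406 y [-1. 39.] z [180. 197. 199.]
wrist hasp x -130 9169 y [-38.  39.] z [187. 197. 199.]
wrist hasp x -120 2606 y [-30.  39.] z [191. 198. 199.]
wrist hasp x -110 1578 y [-31.  35.] z [ 68.  70. 151.]
wrist hasp x -100 1311 y [-32.  33.] z [ 68.  69. 144.]
wrist hasp x -90 1963 y [-32.  11.] z [ 75.  92. 122.]
wrist hasp x -80 94 y [-33.   8.] z [ 92.  95. 126.]
wrist hasp x -70 90 y [-14.  27.] z [ 48.  69. 132.]
wrist hasp x -60 87 y [23. 27.] z [129. 131. 133.]
wrist hasp x -50 30 y [23. 26.] z [130. 131. 132.]
side lid top 5366 [ -62. -105.  127.] [ 63.  96. 131.]
 zfit per x [-7.000000e-04  1.291006e+02]
side hasp x -110 106 y [-33.  36.] z [67. 70. 72.]
side hasp x -100 120 y [-32.  34.] z [67. 69. 71.]
side hasp x -90 56 y [-33.  28.] z [ 67.  91. 110.]
side hasp x -80 177 y [-33.  33.] z [ 93. 126. 128.]
side hasp x -70 83 y [-22.  36.] z [125. 132. 197.]
side hasp x -60 92 y [-22.  21.] z [130. 132. 133.]
side hasp x -50 38 y [-21.  22.] z [131. 132. 133.]
```

The hasp follows cleanly (~0.35 rad). Now I press it home.

>>> arm_command --travel '[[-3, 0, 3], [-3, 0, 3], [-3, 0, 2], [-2, 0, 0], [0, 0, 0]]' --rotation '[[0, 0, 0], [0, 0, 0], [0, 0, 0], [0, 0, 0], [0, 0, 0]]' --jaw '[255, 255, 255, 255, 255]'

```text
time_s: 19.9
eef_pos: [0.3912, -0.2259, 0.0617]
ee_rot: [-0.391, -3.106, -0.001]
wrist_force: [-16.5, 6.0, 10.7]
gripper_width: 0.006
```

```bash
python3 hasp.py w6|grep -v "x -[4567]0"
```

```text
19.9 case mm -92.4 25.0 61.7 F [-16.5   6.   10.7] w 0.006486683435944896
[[-0.969, 0.248, -0.011], [0.248, 0.969, 0.002], [0.011, -0.001, -1.0]] [ 1.03  0.41 -0.75  2.1   0.4   0.79  1.36]
wrist lid top 3441 [-64. -74. 128.] [-37.  91. 130.]
 zfit per x [-2.000000e-03  1.287524e+02]
wrist hasp x -130 3139 y [-20.  39.] z [171. 189. 191.]
wrist hasp x -120 8868 y [-38.  39.] z [179. 189. 199.]
wrist hasp x -110 1007 y [-13.  34.] z [ 89. 189. 192.]
wrist hasp x -100 565 y [-32.  33.] z [ 61.  64. 176.]
wrist hasp x -90 1356 y [-32.  23.] z [ 64.  66. 126.]
wrist hasp x -80 1375 y [-32.  10.] z [ 65.  81. 114.]
side lid top 5367 [ -62. -105.  127.] [ 63.  96. 131.]
 zfit per x [-7.000000e-04  1.290844e+02]
side hasp x -100 27 y [-32.  30.] z [62. 64. 65.]
side hasp x -90 76 y [-33.  20.] z [ 62.  65. 102.]
side hasp x -80 120 y [-33.   7.] z [103. 125. 128.]
```

>>> arm_command --travel '[[-3, 0, 2], [-3, 0, 0], [0, 0, 0], [0, 0, 0]]' --rotation '[[0, 0, 0], [0, 0, 0], [0, 0, 0], [0, 0, 0]]' --jaw '[255, 255, 255, 255]'

```text
time_s: 20.4
eef_pos: [0.3908, -0.2258, 0.0587]
ee_rot: [-0.39, -3.094, -0.002]
wrist_force: [-34.3, 11.2, 26.2]
gripper_width: 0.001
```

```bash
cat > lip.py <<'E'
from h import *
where()
for nm in("side","wrist"):
    b=read_camera(nm); W=cloud(b); H,S,V=cv2.split(cv2.cvtColor(b["image"],cv2.COLOR_RGB2HSV))
    q=np.stack([(W[...,:2]-C0)@EX,(W[...,:2]-C0)@EY,W[...,2]],-1)*1000
    g=q[(S<70)&(V>50)&(q[...,1]>-34)&(q[...,1]<8)&(q[...,0]>-120)&(q[...,0]<-70)&(q[...,2]>50)&(q[...,2]<125)]
    for a in range(50,125,5):
        t=g[(g[:,2]>=a)&(g[:,2]<a+5)]; t=t[abs(t[:,1]+22)<12]
        if len(t)>3: print(nm,"z",a,len(t),"x",np.percentile(t[:,0],[0,5,50,95]).round(1))
E
python3 lip.py
```

```text
20.4 case mm -92.7 25.1 58.7 F [-34.3  11.2  26.2] w 0.0012177587588226978
[[-0.968, 0.248, -0.022], [0.248, 0.969, 0.004], [0.023, -0.002, -1.0]] [ 1.02  0.42 -0.74  2.09  0.4   0.8   1.35]
side z 60 25 x [-92.3 -92.  -89.5 -86.8]
side z 65 16 x [-90.1 -90.  -86.7 -84.2]
side z 105 10 x [-76.1 -76.  -74.3 -73. ]
side z 110 9 x [-75.9 -75.9 -73.5 -73.1]
side z 115 8 x [-77.4 -76.9 -75.1 -73.1]
side z 120 22 x [-79.5 -79.3 -71.8 -70.3]
wrist z 60 424 x [-94.2 -93.4 -89.2 -82.7]
wrist z 65 436 x [-93.9 -91.  -81.  -77.7]
wrist z 70 122 x [-78.8 -78.5 -78.  -77.5]
wrist z 75 131 x [-78.6 -78.4 -77.9 -77.5]
wrist z 80 139 x [-78.7 -78.4 -78.  -77.4]
wrist z 85 147 x [-78.9 -78.6 -78.  -77.4]
wrist z 90 59 x [-78.7 -78.6 -78.2 -77.6]
wrist z 95 41 x [-78.9 -78.6 -78.1 -77.6]
wrist z 100 47 x [-78.7 -78.5 -77.9 -77.3]
wrist z 105 53 x [-79.1 -78.7 -78.  -77.5]
wrist z 110 48 x [-79.  -78.9 -78.  -77.5]
wrist z 115 18 x [-80.6 -80.6 -78.7 -77.9]
wrist z 120 45 x [-81.9 -81.4 -80.9 -80.3]
```

The strap is vertical (x = -78 from z 70 to 115) and the lip end is at (-93, 62), so the hasp is closed. Backing off, then up and clear.

>>> arm_command --travel '[[4, 0, -3], [10, 0, -2], [20, 0, -10], [10, 0, -40], [0, 0, -45], [0, 0, -45], [0, 0, -20], [0, 0, 0], [0, 0, 0]]' --rotation '[[0, 0, 0], [0, 0, 0], [0, 0, 0], [0, 0, 0], [0, 0, 0], [0, 0, 0], [0, 0, 0], [0, 0, 0], [0, 0, 0]]' --jaw '[255, 255, 255, 255, 255, 255, 255, 255, 255]'

```text
time_s: 21.4
eef_pos: [0.3601, -0.2183, 0.2259]
ee_rot: [0.392, 3.116, -0.002]
wrist_force: [-0.2, 0.3, -0.2]
gripper_width: 0.006
```

```bash
python3 lip.py; python3 hasp.py w7 | grep -A1 "lid top"; python3 -c "
from h import *
b=read_camera('side'); save(b,'end')"
```

```text
21.4 case mm -124.4 24.8 225.9 F [-0.2  0.3 -0.2] w 0.006367594356553261
[[-0.969, 0.248, 0.001], [0.248, 0.969, -0.001], [-0.001, -0.001, -1.0]] [ 1.27  0.1  -0.88  1.98  0.09  1.1   1.67]
side z 65 46 x [-93.4 -93.  -89.1 -85.4]
side z 100 4 x [-76.5 -76.4 -75.5 -74.7]
side z 110 9 x [-76.2 -76.2 -74.4 -73.3]
side z 115 5 x [-76.3 -76.3 -74.4 -73.5]
side z 120 11 x [-79.2 -79.1 -75.6 -71.5]
wrist z 65 239 x [-94.5 -94.1 -86.6 -79.2]
wrist z 70 22 x [-80.9 -79.5 -79.  -78.5]
wrist z 75 36 x [-79.3 -79.2 -78.8 -78.5]
wrist z 80 25 x [-79.4 -79.3 -78.8 -77.8]
wrist z 85 30 x [-79.  -79.  -78.6 -78.3]
wrist z 90 32 x [-79.2 -79.  -78.5 -78.1]
wrist z 95 31 x [-79.  -78.9 -78.5 -78. ]
wrist z 100 36 x [-78.9 -78.8 -78.3 -77.8]
wrist z 105 36 x [-79.1 -78.9 -78.2 -77.7]
wrist z 110 40 x [-78.8 -78.6 -78.  -77.7]
wrist z 115 5 x [-78.7 -78.7 -78.5 -78.2]
wrist z 120 21 x [-81.1 -80.9 -80.5 -80.2]
wrist lid top 4098 [ -69. -101.  126.] [ -2. 100. 133.]
 zfit per x [6.000000e-03 1.309068e+02]
--
side lid top 5414 [ -62. -105.  127.] [ 63.  96. 133.]
 zfit per x [-1.900000e-02  1.302792e+02]
```

View pics/end.png

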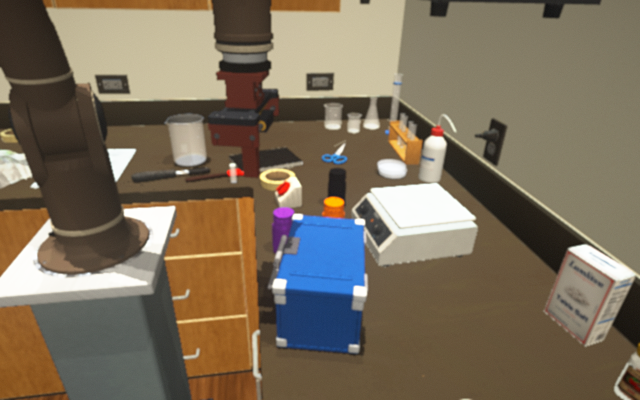

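The lid lifted slightly on retreat, to about 0.02 rad against a 0.06 limit. The hasp is within about 0.03 of flat. Both are inside tolerance and the robot is clear.

```bash
python3 -c "
from bench import *
print(job_done())"
```

```text
the job is handed in; nothing more can be done
None
```

I stood the yellow-capped jar upright in the case and let it go. I then pushed the lid shut from behind, and after that swung the hasp over and pressed it flat over the staple. The job was handed in at about 21.5 s; no verdict is reported.

**Last checks:**
- **Lid:** it measured flat after shutting. As I backed the finger off the hasp it lifted to about 0.02 rad. That is inside the 0.06 limit, so I left it.
- **Hasp:** the strap was vertical when pressed, and about 0.02–0.03 rad off after I retreated (limit 0.12).
- **Robot:** clear of everything, with wrist force near zero.
- **Jar:** seen upright near the case centre before the lid closed. It could not be seen afterwards.
- **Timer and tape roll:** they look undisturbed in the last picture; I did not measure their shift.

**What disagreed:** the shut fingertips showed about 26 mm above the reported TCP height. My first lid sweep therefore passed over the lid without touching it. I corrected for that and repeated the sweep, and it worked.

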